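Bring the cut side of a birthday cake round to the plates

ROBOT

A 6-joint arm with a two-finger parallel gripper is mounted at the origin on the work surface. World frame = base frame: x ahead of the robot, y to its left, z up, the work surface at z = 0. Lengths are in m, angles in rad, forces in N, time in s.
With the tool pointing down it reaches from about 0.3 to 0.875 m from the base axis. Payload 6.4 kg.
Tool frame: the origin (TCP) lies at the very end of the fingers, on their centre line; the grasp point (between the pads) lies 19 mm behind it; z points along the fingers, y is the line along which they close (so a half turn about z gives the same grasp; the last joint's range is limited). The gripper opens to 88 mm and grips with 3 to 60 N. Pads are 18 mm wide; open, the fingers measure 123 mm over their backs; the gripper's body (75 mm by 187 mm) begins 45 mm behind the grasp point.
Start: joints at [-1.49, 0.181, 1.607, -0, 1.354, -0.206], TCP at [0.163, -0.552, 0.239] pointing down, gripper open.
Joint ranges: [-2.99, 2.99], [-0.89, 2.07], [0.3, 2.58], [-1.14, 4.28], [0, 2.63], [-3.12, 3.12]. Speed limits (rad/s): [2.57, 2.57, 3.01, 3.14, 3.14, 3.14].

INTERFACE

Orientations are given as a unit quaternion [x, y, z, w].
In Python, from station import manip, cam, workorder gives the robot as it stands (manip), with the cameras (cam) and the job (workorder).
- The arm moves only by the tool inch_along, called after ">>>" in YAML: its name, and indented under it one key for each argument. Schema: {"type":"object","properties":{"motion":{"type":"array","items":{"type":"number"},"minItems":5,"maxItems":60},"squeeze":{"type":"number"},"only":{"type":"string"},"quiet":{"type":"boolean"},"lines":{"type":"string"}},"required":["motion"],"additionalProperties":false}. motion is one flat list of numbers that holds 1 to 12 rows one after another, with no inner brackets; each row has 5 numbers: the opening from 0.0 (shut) to 1.0 (fully open), then dx, dy, dz in shares of 0.8 m (1.0 is 0.8 m), then a turn about the tool's z in normalised numbers (1 is 4 rad); each row is the pose to reach, as a shift and turn from the pose commanded when the call began, along the tool's axes at that moment; what a row does not reach only later rows make up. A row lasts 1/8 s, in which the tool goes at most 0.0625 m and 0.188 rad, less where a joint would pass 70% of its speed; a pose out of reach is approached as far as the arm can. The fingers move at their own pace and stop on an object; squeeze is the grip in N (left out, the last holds). Time passes only in rows, so rows that do not move let the fingers close. The tool returns the time, the measured TCP pose, the force, the opening and the grip force at its end. only (a regular expression) keeps the lines of the reply that match it, lines (a string "A,B") keeps lines A to B, and quiet returns only ok. Shift and turn numbers lie between -1 and 1, and a call with a number outside is refused. Input that does not fit is refused with a message, and nothing moves.
- manip.sense(): the state, without advancing time (a new reading comes with each control period).
- cam.read_camera(name): name is "scene" or "top" or "wrist"; returns (picture, depth): 384x512x3 uint8, red, green, blue; 384x512 float32, m along the optical axis (not along the pixel's ray), 0 where there is no reading.
- cam.get_calibration(name): a dict with "vertical_fov" (degrees; the focal length in pixels is half the picture's height over the tangent of half this angle, whatever the lens; pixels are square), "cx", "cy" (the principal point, pixels), "extrinsics" (4x4, takes a point from world to camera coordinates). Camera axes: x right, y down, z forward; pixel columns grow to the right and rows downward; lengths in m; the calibration is good to about 2 mm. A picture is of the moment at which its call begins: read the wrist's pose just before it. get_calibration takes no time and is no camera call; for the wrist camera it gives the pose at the moment of the call.
- workorder.hand_in(): hands the job in; it is judged then, once.
The state is a dict: "time": time; "joints": joint angles; "qvel": joint speeds; "joint_efforts": joint torques, N m; "tcp_pos": TCP position; "ee_rot": TCP orientation; "contact_force": force on the tool from outside, world axes, zero at the start; "moment": the same for the moment, N m; "grip_width": opening from 0.0 (shut) to 1.0 (fully open); "finger_force": force on a finger pad.
Only numpy, scipy, OpenCV 4.12 (cv2) and the standard library are available. Lean on these libraries where they do the work, as an engineer would, in place of code of your own. Each camera call takes 0.05 s, during which the arm holds its last target. There are 200 camera calls.

TASK

The first slice has gone from the birthday cake on the revolving stand: turn the cake until the gap faces the stack of dessert plates squarely, by laying a fingertip against the stand's scalloped rim and following the rim round gently, with the finger still on it as the gap comes to the plates. Do not spin it, do not touch the cake, do not shove or lift the stand, and leave the plates, glasses, flowers, cupcakes, gift box and cake server where they are. Then take the hand clear.

Things in the scene. Friction and masses are not known exactly. Their poses are not given: they have to be found in the camera images.
- stand: pedestal of the silver-coloured metal cake stand, loose on the table on a foot of 156 mm diameter; about 3.4 kg with plate and cake. Origin: centre of its foot on the table, on the vertical axis about which the plate turns. It does not turn itself.
- turntable: revolving plate of the stand: level, metal, 12 mm thick, flower-shaped: a disc of 118 mm radius with 8 round lobes of 27 mm radius centred 114 mm from the axis, at 22.5 + 45 k degrees from its x axis (outermost reach 141 mm). Origin on the turning axis at the underside, 91 mm above the table. Turns either way without stops, friction about 0.06 N m (0.5 N at the rim), and stays where it is left.
- notch (a point): floor of the rim notch in line with the cake's gap, 118 mm from the axis at mid-thickness of the plate, 97 mm above the table. The rim has 8 like notches between the lobes, every 45 degrees; each is 39 mm wide at 118 mm from the axis, 57 mm at 128 mm, wider farther out, and open above and below (the pedestal under it is within 52 mm of the axis).
- cake: round cream-iced cake of 150 mm diameter, 55 mm high (64 mm with its cream dollops), on a 164 mm card disc, centred on the plate and turning with it. Origin on the turning axis on the plate's top face. A 60 degree wedge is missing, showing brown sponge: the middle of this gap lies along the cake's +x axis, which is also the plate's. Not to be touched.
- plates: stack of white dessert plates with thin gilt rims, 170 mm diameter, 41 mm high, 265 to 330 mm from the stand's axis, to its left or right. Origin: centre of the underside. To be left where it is.
- giftbox: closed cardboard gift box with white lid, 156 mm square, 77 mm high; stands on the other side of the stand. Origin: centre of the underside.
- cupcake1: cupcake, 68 mm diameter, 71 mm high. Origin: centre of the underside.
- cupcake2: cupcake like the first.
- cupcake3: cupcake like the first.
- flute1: filled champagne flute, 68 mm foot, 52 mm bowl, 210 mm high. Origin: centre of the foot.
- flute2: champagne flute like the first.
- vase: glass vase of 70 mm diameter with flowers spreading to about 115 mm, 212 mm high. Origin: centre of the underside.
- server: cake server lying flat: white handle, steel blade, 268 mm long, up to 60 mm wide, 14 mm high. Origin: at the root of the blade, which points along +x.

How it is judged:
By the outcome, as a careful person would: the job done as asked, in the order asked, and still so for the second after the job is handed in, with the robot touching nothing.
It also fails if it takes over 45 s, if anything falls off the work surface, if the arm or the gripper's body presses on something with over 40 N, if the wrist force passes 120 N, or if a joint passes its speed limit or range.

## Working session

There is one attempt and no reset: what is moved stays moved. The work goes in short steps, Python scripts to look and compute and a tool call to move; the robot and the scene stay as the last step left them, time stands still between calls to the robot, and variables do not carry over. Pictures are saved under pics/ and viewed, at most 10 in all, crops included, and the job is handed in when it is done.

```bash
mkdir -p pics; ls
```

Run:
```python
from station import manip, cam, workorder
import cv2,numpy as np
ims=[]
for n in("scene","top"):
    p,d=cam.read_camera(n); np.savez(f"pics/{n}0.npz",p=p,d=d,**{k:np.array(v) for k,v in cam.get_calibration(n).items()})
    cv2.imwrite(f"pics/{n}0.png",p[:,:,::-1]); c=cam.get_calibration(n); print(n,c)
s=manip.sense(); print(s)
```

```text
pics
station.py
scene {'vertical_fov': 45.98381230469481, 'cx': 250.1085275196236, 'cy': 193.64411697506094, 'extrinsics': array([[ 0.59194226,  0.80566949,  0.022384  , -0.33273974],
       [ 0.52769665, -0.36641854, -0.76633784, -0.24992732],
       [-0.6092131 ,  0.46543972, -0.64204771,  1.81774345],
       [ 0.        ,  0.        ,  0.        ,  1.        ]])}
top {'vertical_fov': 53.6063680795141, 'cx': 256.1393921196126, 'cy': 193.7993498135184, 'extrinsics': array([[-1.67923028e-02, -9.99856949e-01, -2.02497910e-03,
         6.95345577e-03],
       [-9.86982306e-01,  1.68999953e-02, -1.59938482e-01,
         5.97585017e-01],
       [ 1.59949825e-01, -6.87116876e-04, -9.87124907e-01,
         1.07929503e+00],
       [ 0.00000000e+00,  0.00000000e+00,  0.00000000e+00,
         1.00000000e+00]])}
{'time': 0.1, 'joints': array([-1.49034818e+00,  1.81446712e-01,  1.60789703e+00, -3.46580518e-05,
        1.35379290e+00, -2.06269699e-01]), 'qvel': array([-0.00106112,  0.000328  , -0.00297091,  0.00131477,  0.00082875,
        0.00149549]), 'joint_efforts': array([ 3.11520553e-04, -4.34820521e+01, -3.42695546e+01,  7.03945756e-02,
        3.40066140e-02, -3.30374132e-05]), 'tcp_pos': array([ 0.16259715, -0.55103349,  0.2379168 ]), 'ee_rot': array([ 9.89740866e-01,  1.42872044e-01,  3.16484440e-05, -7.71530304e-04]), 'contact_force': array([ 0.32673314,  0.38360464, -0.02794491]), 'moment': array([-0.01743491,  0.03554343, -0.03353311]), 'finger_force': 0.0, 'grip_width': 1.0003415241810976}
```

View pics/top0.png

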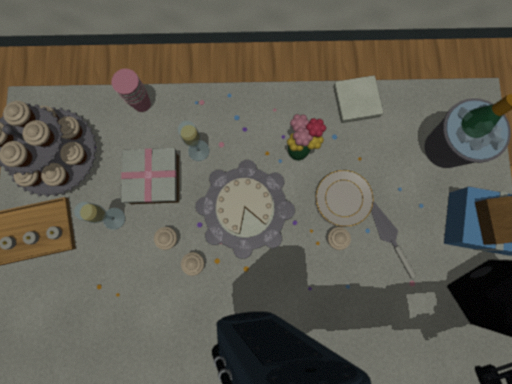

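View pics/scene0.png

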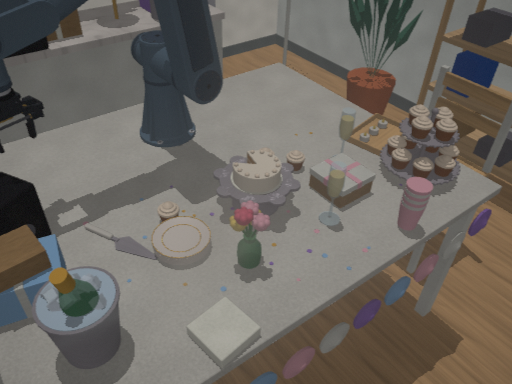

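The top view shows the stand at about (245,208), with the gap facing down and to the right (the cut edges run to (266,221) and (241,234)). The plates are at (344,198), the vase at (302,135), the flutes at (195,145) and (105,215), and cupcakes at (165,237), (192,263) and (340,238). The plate has to turn roughly 70° counter-clockwise. The near side of the rim is free.

Create h.py:
```python
import numpy as np,cv2
def load(n):
    return np.load(f"pics/{n}.npz")
def pts(c):
    d=c['d'];H,W=d.shape;f=H/2/np.tan(np.radians(c['vertical_fov']/2))
    v,u=np.mgrid[:H,:W];P=np.stack([(u-c['cx'])/f*d,(v-c['cy'])/f*d,d],-1)
    E=c['extrinsics'];P=(P-E[:3,3])@E[:3,:3];P[d==0]=np.nan;return P
def ray(c,u,v,z):
    f=c['p'].shape[0]/2/np.tan(np.radians(c['vertical_fov']/2));E=c['extrinsics']
    r=np.stack([(u-c['cx'])/f,(v-c['cy'])/f,np.ones_like(u,dtype=float)],-1)@E[:3,:3];o=-E[:3,3]@E[:3,:3]
    return o+r*((z-o[2])/r[...,2])[...,None]
def circ(x,y):
    s=np.linalg.lstsq(np.c_[2*x,2*y,np.ones(len(x))],x*x+y*y,rcond=None)[0];return s[0],s[1],np.sqrt(s[2]+s[0]**2+s[1]**2)
```

Create meas.py:
```python
import sys;from h import *
from scipy.optimize import least_squares
def resid_r(th,R=.118,l=.027,c=.114):
    a=np.mod(th-np.pi/8,np.pi/4);a=np.minimum(a,np.pi/4-a) # from lobe centre
    s=l*l-(c*np.sin(a))**2;return np.where(s>0,np.maximum(R,c*np.cos(a)+np.sqrt(np.maximum(s,0))),R)
def run(n,c0):
    c=load(n);P=pts(c);X,Y,Z=P[...,0],P[...,1],P[...,2];r=np.hypot(X-c0[0],Y-c0[1])
    m=((Z>.085)&(Z<.125)&(r<.16)).astype(np.uint8);print('rim z',np.median(Z[(m>0)&(r>.09)]))
    full=((Z>.085)&(r<.155)&(Z<.2)).astype(np.uint8)
    k=max(cv2.findContours(full,cv2.RETR_EXTERNAL,cv2.CHAIN_APPROX_NONE)[0],key=len)[:,0].astype(float)
    Q=ray(c,k[:,0],k[:,1],np.array(.103))
    def g(p):
        dx,dy=Q[:,0]-p[0],Q[:,1]-p[1];return np.hypot(dx,dy)-resid_r(np.arctan2(dy,dx)-p[2])*p[3]
    b=min((least_squares(g,[*c0,q,1],loss='soft_l1',f_scale=.002) for q in np.radians([0,15,30])),key=lambda s:s.cost)
    print('rim centre',b.x[:2],'phase mod45',np.degrees(b.x[2])%45,'scale',b.x[3],'rms',np.sqrt(np.mean(b.fun**2)))
    cx,cy=b.x[:2];r=np.hypot(X-cx,Y-cy);th=np.arctan2(Y-cy,X-cx)
    low=(r>.03)&(r<.065)&(Z<.13)&(Z>.09);a=th[low];print('gap low-floor mean',np.degrees(np.angle(np.exp(1j*a).mean())),'n',low.sum())
    t=np.arange(-180,180,5)
    for lo in t:
        s=(r>.035)&(r<.07)&(np.degrees(th)>=lo)&(np.degrees(th)<lo+5)
        if s.any() and np.nanmedian(Z[s])<.15: print(lo,round(float(np.nanmedian(Z[s])),3),end='; ')
    print();return b.x
if __name__=="__main__":
    n=sys.argv[1];c=load(n);P=pts(c)
    C=[float(v) for v in sys.argv[2:4]] if len(sys.argv)>3 else np.nanmedian(P[200:215,235:250].reshape(-1,3),0)[:2]
    b=run(n,C)
    X,Y,Z=np.moveaxis(P,-1,0)
    for nm,(u,v,w) in dict(plates=(344,198,34),vase=(302,135,26),cup=(340,238,14),cupL=(192,263,14),cupL2=(165,237,14)).items():
        s=np.s_[v-w:v+w,u-w:u+w];x,y,z=X[s],Y[s],Z[s];k=z>.03
        k=(k*1).astype(np.uint8);nn,lab,st,_=cv2.connectedComponentsWithStats(k);L=1+np.argmax(st[1:,4]);q=lab==L
        print(nm,'zmax',np.percentile(z[q],98),'x',np.percentile(x[q],[1,99]),'y',np.percentile(y[q],[1,99]))
        if nm=='plates':
            kk=max(cv2.findContours((q*1).astype(np.uint8),0,1)[0],key=len)[:,0].astype(float)
            Q=ray(c,kk[:,0]+u-w,kk[:,1]+v-w,np.array(.041));px,py,pr=circ(Q[:,0],Q[:,1]);print('  circle',px,py,pr,'dist',np.hypot(px-b[0],py-b[1]),'bearing',np.degrees(np.arctan2(py-b[1],px-b[0])))
```

```bash
python3 meas.py top0
```

```text
rim z 0.10217985213346677
rim centre [0.55041625 0.02879236] phase mod45 18.505530403840247 scale 0.9817371276321556 rms 0.0013793494707529284
gap low-floor mean -161.2662594404617 n 242
-180 0.106; -175 0.105; -170 0.105; -165 0.106; -160 0.106; -155 0.105; -150 0.104; -145 0.105; -140 0.106; -135 0.122; 165 0.145; 170 0.105; 175 0.105; 
plates zmax 0.043024053480867644 x [0.50431551 0.66375143] y [-0.34636206 -0.18543668]
  circle 0.5836456125452172 -0.2657807375633592 0.08406270649315517 dist 0.29644139421149246 bearing -83.56394782306907
vase zmax 0.2101768749412159 x [0.70285906 0.79023454] y [-0.18628855 -0.09551128]
cup zmax 0.0704484540305729 x [0.43166584 0.49517006] y [-0.27371213 -0.21085914]
cupL zmax 0.07008841018914941 x [0.36767392 0.42995921] y [0.15320487 0.214216  ]
cupL2 zmax 0.07019159577357569 x [0.44276855 0.50366319] y [0.23305398 0.2953972 ]
```

Create to.py:
```python
# python3 to.py R bearing z [n] : rows (dx dy dz turn) from present pose, finger at radius R, bearing (deg) about stand axis, tool x towards/along -radial
import sys;from station import manip, cam, workorder;import numpy as np
from scipy.spatial.transform import Rotation as Ro
C=np.array([0.5504,0.0288]);a=[float(v) for v in sys.argv[1:]];s=manip.sense()
R0=Ro.from_quat(s['ee_rot']).as_matrix();p=s['tcp_pos'];b0=np.degrees(np.arctan2(R0[1,0],R0[0,0]))
d=p[:2]-C;r1=np.hypot(*d);f1=np.degrees(np.arctan2(d[1],d[0]));n=int(a[3]) if len(a)>3 else 1
print('now r %.4f bearing %.2f z %.4f toolx %.2f'%(r1,f1,p[2],b0),'j',s['joints'].round(2),'F',s['contact_force'].round(2),'t',s['time'])
w=lambda q:(q+180)%360-180
df=w(a[1]-f1)
for i in range(1,n+1):
    k=i/n;f=f1+df*k if n>1 else a[1];r=r1+(a[0]-r1)*k;z=p[2]+(a[2]-p[2])*k
    t=np.r_[C+r*np.array([np.cos(np.radians(f)),np.sin(np.radians(f))]),z]
    print(np.round(R0.T@(t-p),4),'turn %.3f'%-np.radians(w(f+180-b0)))
```

```bash
python3 to.py .18 153.5 .238
```

```text
now r 0.6976 bearing -123.78 z 0.2379 toolx 16.43 j [-1.49  0.18  1.61 -0.    1.35 -0.21] F [ 0.33  0.38 -0.03] t 0.1
[ 0.4042 -0.5691  0.0009] turn 0.749
```

The manual's scale: shifts go in shares of 0.8 m and turns go in shares of 4 rad. Converting my numbers, -0.569 m / 0.8 = -0.7113, 0.404 m / 0.8 = 0.505, 0.749 rad / 4 = 0.1873.

>>> inch_along:
  motion: [0,0.025,-0.0375,0,0.0125,0,0.505,-0.7113,0,0.1873,0,0.505,-0.7113,0,0.1873,0,0.505,-0.7113,0,0.1873,0,0.505,-0.7113,0,0.1873,0,0.505,-0.7113,0,0.1873,0,0.505,-0.7113,0,0.1873,0,0.505,-0.7113,0,0.1873,0,0.505,-0.7113,0,0.1873,0,0.505,-0.7113,0,0.1873,0,0.505,-0.7113,0,0.1873,0,0.505,-0.7113,0,0.1873]
  squeeze: 20

```text
time: 1.6
tcp_pos: [0.3892, 0.1113, 0.2386]
ee_rot: [0.974, -0.228, -0.0, -0.0]
contact_force: [-0.3, -0.9, -0.7]
grip_width: 0.004
finger_force: 0.0
```

>>> inch_along:
  motion: [0,0,0,0,0]

```text
time: 1.72
tcp_pos: [0.389, 0.1106, 0.2383]
ee_rot: [0.974, -0.227, -0.001, -0.0]
contact_force: [-0.5, -0.0, -0.1]
grip_width: 0.006
finger_force: 0.0
```

```bash
python3 to.py .18 153.5 .238; python3 to.py .18 153.5 .086
```

```text
now r 0.1810 bearing 153.12 z 0.2383 toolx -26.21 j [-0.02 -0.23  2.01  0.    1.36  2.01] F [-0.46 -0.01 -0.13] t 1.725
[0.001  0.0012 0.0003] turn 0.005
now r 0.1810 bearing 153.12 z 0.2383 toolx -26.21 j [-0.02 -0.23  2.01  0.    1.36  2.01] F [-0.46 -0.01 -0.13] t 1.725
[0.0011 0.0012 0.1523] turn 0.005
```

Create look.py:
```python
import sys;from station import manip, cam, workorder;import numpy as np,cv2
n,o=sys.argv[1:3];c=cam.get_calibration(n);p,d=cam.read_camera(n)
np.savez(f"pics/{o}.npz",p=p,d=d,**{k:np.array(v) for k,v in c.items()});cv2.imwrite(f"pics/{o}.png",p[:,:,::-1])
```

```text
(no output)
```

>>> inch_along:
  motion: [0,0.0013,0.0013,0.0625,0.0013,0,0.0013,0.0013,0.125,0.0013,0,0.0013,0.0013,0.175,0.0013,0,0.0013,0.0013,0.19,0.0013,0,0.0013,0.0013,0.19,0.0013]

```text
time: 2.35
tcp_pos: [0.3895, 0.1066, 0.0868]
ee_rot: [0.973, -0.232, -0.001, 0.0]
contact_force: [-0.2, 1.0, 0.1]
grip_width: 0.002
finger_force: 0.0
```

```bash
python3 to.py .131 153.5 .086 ;python3 look.py wrist w1; python3 look.py top top1; python3 meas.py top1 .5504 .0288 | head -4
python3 -c "
import cv2,numpy as np;cv2.imwrite('pics/c1.png',np.hstack([cv2.imread('pics/w1.png')[:,:400],cv2.imread('pics/top1.png')[:,100:500]]))"
```

```text
now r 0.1787 bearing 154.19 z 0.0868 toolx -26.82 j [-0.03  0.01  2.14 -0.    0.99  2.01] F [-0.18  0.99  0.06] t 2.35
[ 0.0477 -0.0024  0.0008] turn -0.006
rim z 0.10220044774884654
rim centre [0.55050379 0.02874551] phase mod45 18.517201542376643 scale 0.9810996400176683 rms 0.0015136769284772836
gap low-floor mean -161.34187831031505 n 244
-180 0.105; -175 0.106; -170 0.106; -165 0.106; -160 0.105; -155 0.105; -150 0.106; -145 0.106; -140 0.105; -135 0.121; 165 0.143; 170 0.105; 175 0.105;
```

View pics/c1.png

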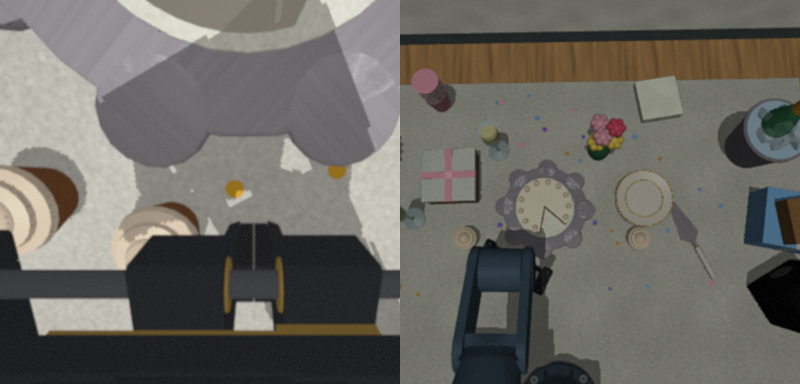

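The wrist view shows the notch centred at (248,135), straight ahead of the shut fingertip at (253,230). Going in radially, then starting round gently.

In the tool's units: 0.048 m / 0.8 = 0.06, 0.042 m / 0.8 = 0.0525, -0.006 rad / 4 = -0.0015.

>>> inch_along:
  motion: [0,0.02,-0.0013,0,0,0,0.04,-0.0025,0,-0.0015,0,0.0525,-0.0025,0,-0.0015,0,0.06,-0.0025,0,-0.0015,0,0.06,-0.0025,0,-0.0015,0,0.06,-0.0025,0,-0.0015]

```text
time: 3.2
tcp_pos: [0.4333, 0.0874, 0.0866]
ee_rot: [0.974, -0.228, -0.0, 0.0]
contact_force: [-0.7, -0.5, -0.4]
grip_width: 0.005
finger_force: 0.0
```

```bash
python3 to.py .130 188 .086 12
```

```text
now r 0.1310 bearing 153.44 z 0.0866 toolx -26.42 j [-0.07  0.09  2.05 -0.    1.    1.96] F [-0.73 -0.52 -0.41] t 3.2
[0.0002 0.0066 0.    ] turn -0.048
[0.0008 0.0131 0.0001] turn -0.098
[0.0017 0.0196 0.0001] turn -0.148
[0.0029 0.0261 0.0002] turn -0.199
[0.0044 0.0325 0.0002] turn -0.249
[0.0063 0.0388 0.0003] turn -0.299
[0.0084 0.045  0.0003] turn -0.349
[0.0109 0.051  0.0004] turn -0.400
[0.0137 0.057  0.0004] turn -0.450
[0.0167 0.0627 0.0005] turn -0.500
[0.0201 0.0684 0.0005] turn -0.550
[0.0237 0.0738 0.0006] turn -0.601
```

In the tool's units: 0.0534 m / 0.8 = 0.0668, 0.0405 m / 0.8 = 0.0506, -0.035 rad / 4 = -0.0088.

>>> inch_along:
  motion: [0,0,0.0058,0,-0.0088,0,0.0004,0.0113,0,-0.0175,0,0.0009,0.0171,0,-0.0263,0,0.0016,0.0225,0,-0.035,0,0.0025,0.0285,0,-0.0438,0,0.0038,0.0338,0,-0.0525,0,0.005,0.0396,0,-0.0613,0,0.0063,0.045,0,-0.07,0,0.008,0.0506,0,-0.0788,0,0.01,0.0563,0,-0.0875,0,0.0121,0.0613,0,-0.0963,0,0.0144,0.0668,0,-0.105]

```text
time: 4.7
tcp_pos: [0.4198, 0.0345, 0.0867]
ee_rot: [1.0, -0.02, 0.0, -0.0]
contact_force: [-0.4, 0.9, -0.1]
grip_width: 0.005
finger_force: 0.3
```

```bash
python3 to.py .130 202 .086; python3 look.py wrist w2; python3 look.py top top2; python3 meas.py top2 .5504 .0288 | head -4
python3 -c "
import cv2,numpy as np;cv2.imwrite('pics/c2.png',np.hstack([cv2.imread('pics/w2.png')[:,:400],cv2.imread('pics/top2.png')[:,100:500]]))"
```

```text
now r 0.1307 bearing 177.51 z 0.0867 toolx -2.27 j [-0.2   0.05  2.1   0.    0.99  1.41] F [-0.38  0.85 -0.07] t 4.7
[0.0122 0.0539 0.0007] turn -0.424
rim z 0.10225633864478055
rim centre [0.55214002 0.02906523] phase mod45 40.60972819328249 scale 0.9691356524827471 rms 0.019618631402944984
gap low-floor mean -138.1544029145906 n 230
-170 0.105; -165 0.104; -160 0.105; -155 0.105; -150 0.106; -145 0.105; -140 0.105; -135 0.106; -130 0.104; -125 0.106; -120 0.105; -115 0.115;
```

View pics/c2.png

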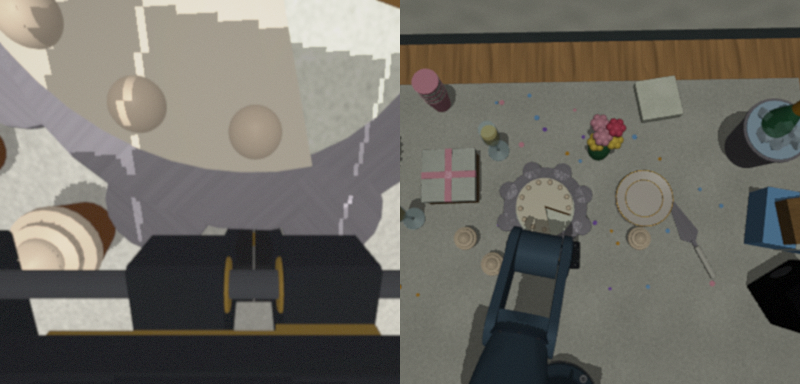

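The finger is on the lobe, and the plate is following with a steady offset of about 43°. The gap is now at about -139° and the target is -83.6°, so I'm carrying on.

In the tool's units: 0.0534 m / 0.8 = 0.0668, 0.049 m / 0.8 = 0.0613, -0.42 rad / 4 = -0.105.

>>> inch_along:
  motion: [0,0,0.0058,0,-0.0088,0,0.0004,0.0113,0,-0.0175,0,0.0009,0.0171,0,-0.0263,0,0.0016,0.0225,0,-0.035,0,0.0025,0.0285,0,-0.0438,0,0.0038,0.0338,0,-0.0525,0,0.005,0.0396,0,-0.0613,0,0.0063,0.045,0,-0.07,0,0.008,0.0506,0,-0.0788,0,0.01,0.0563,0,-0.0875,0,0.0121,0.0613,0,-0.0963,0,0.0144,0.0668,0,-0.105]

```text
time: 6.3
tcp_pos: [0.4292, -0.0192, 0.0867]
ee_rot: [0.982, 0.189, -0.0, -0.0]
contact_force: [-0.4, 0.9, 0.0]
grip_width: 0.008
finger_force: 0.2
```

```bash
python3 to.py .1305 226 .086 12
```

Run:
```python
s=open('meas.py').read()
s=s.replace("    Q=ray(c,k[:,0],k[:,1],np.array(.103))","    hi=cv2.dilate((((Z>.11)&(r>.09))|(Z>.175)).astype(np.uint8),np.ones((11,11)));k=k[hi[k[:,1].astype(int),k[:,0].astype(int)]==0]\n    Q=ray(c,k[:,0],k[:,1],np.array(.103));print('n',len(k))",1)
open('meas.py','w').write(s)
```

```bash
python3 look.py top top3; python3 meas.py top2 .5504 .0288 | head -4; python3 meas.py top3 .5504 .0288 | head -4
```

```text
now r 0.1304 bearing -158.40 z 0.0867 toolx 21.74 j [-0.32  0.07  2.08  0.    0.99  0.87] F [-0.42  0.9   0.04] t 6.3
[0.0001 0.0046 0.0001] turn -0.033
[0.0003 0.0092 0.0001] turn -0.069
[0.0007 0.0139 0.0002] turn -0.104
[0.0012 0.0185 0.0002] turn -0.140
[0.0019 0.023  0.0003] turn -0.175
[0.0028 0.0276 0.0003] turn -0.211
[0.0039 0.0321 0.0004] turn -0.246
[0.0051 0.0366 0.0005] turn -0.282
[0.0064 0.041  0.0005] turn -0.317
[0.0079 0.0454 0.0006] turn -0.352
[0.0096 0.0497 0.0006] turn -0.388
[0.0114 0.0539 0.0007] turn -0.423
rim z 0.10225633864478055
n 210
rim centre [0.55026939 0.02861832] phase mod45 41.14358131379832 scale 0.9810866282380443 rms 0.0013137213280254617
gap low-floor mean -137.19724871684434 n 238
rim z 0.10227602163926447
n 221
rim centre [0.55037843 0.02880875] phase mod45 19.876509195481415 scale 0.9819600191434469 rms 0.0012921843797012319
gap low-floor mean -110.61788483746426 n 224
```

In the tool's units: 0.0534 m / 0.8 = 0.0668, 0.049 m / 0.8 = 0.0613, -0.42 rad / 4 = -0.105.

>>> inch_along:
  motion: [0,0,0.0058,0,-0.0088,0,0.0004,0.0113,0,-0.0175,0,0.0009,0.0171,0,-0.0263,0,0.0016,0.0225,0,-0.035,0,0.0025,0.0285,0,-0.0438,0,0.0038,0.0338,0,-0.0525,0,0.005,0.0396,0,-0.0613,0,0.0063,0.045,0,-0.07,0,0.008,0.0506,0,-0.0788,0,0.01,0.0563,0,-0.0875,0,0.0121,0.0613,0,-0.0963,0,0.0144,0.0668,0,-0.105]

```text
time: 7.85
tcp_pos: [0.4595, -0.0644, 0.0866]
ee_rot: [0.921, 0.389, -0.0, -0.0]
contact_force: [-0.9, -0.2, -0.1]
grip_width: 0.008
finger_force: 0.2
```

```bash
python3 to.py .1305 -126.8 .086 5
python3 look.py top top4; python3 look.py scene scene4; python3 meas.py top4 .5504 .0288 | grep -v n.*[0-9]$'^'
```

Create sc.py:
```python
import sys;from h import *
c=load(sys.argv[1]);P=pts(c);X,Y,Z=np.moveaxis(P,-1,0)
m=((Z>.028)&(Z<.06)&(np.hypot(X-.5836,Y+.2658)<.1)).astype(np.uint8)
k=max(cv2.findContours(m,0,1)[0],key=len)
Q=ray(c,k[:,0,0].astype(float),k[:,0,1].astype(float),np.array(.041))
u0=cv2.fitEllipse(k)[0]
# upper (far) half of the outline = rim edge at top height
q=Q[k[:,0,1]<u0[1]];print('plates scene',circ(q[:,0],q[:,1]),len(q))
t=(Z>.036)&(Z<.05)&(np.hypot(X-.5836,Y+.2658)<.1);print('top mid-extents',[(np.percentile(v[t],.5)+np.percentile(v[t],99.5))/2 for v in(X,Y)])
d=(Z>.096)&(Z<.11)&(np.hypot(X-.55,Y-.029)<.15);
r=np.hypot(X-.5504,Y-.0288);th=np.degrees(np.arctan2(Y-.0288,X-.5504));g=(r>.03)&(r<.065)&(Z>.09)&(Z<.115);print('gap floor bearings',np.percentile(th[g],[5,50,95]) if g.any() else None,g.sum())
```

```bash
python3 sc.py scene0; python3 sc.py scene4
```

```text
now r 0.1302 bearing -134.26 z 0.0866 toolx 45.77 j [-0.4   0.14  2.    0.    1.    0.38] F [-0.85 -0.2  -0.06] t 7.85
[-0.      0.0034  0.0001] turn -0.025
[0.0001 0.0068 0.0002] turn -0.052
[0.0002 0.0102 0.0004] turn -0.078
[0.0005 0.0136 0.0005] turn -0.104
[0.0008 0.0169 0.0006] turn -0.130
rim z 0.10216328548642452
n 213
rim centre [0.55039282 0.0287974 ] phase mod45 44.204620791423295 scale 0.9818327770191116 rms 0.001208190817670381
gap low-floor mean -78.86010914035609 n 143
-115 0.107; -110 0.105; -105 0.106; -100 0.106; -95 0.103; -90 0.105; -85 0.105; -80 0.106; -75 0.105; -70 0.105; -65 0.114; 
plates zmax 0.04302546835983727 x [0.50425068 0.66374215] y [-0.34608305 -0.1854301 ]
  circle 0.5836776982106672 -0.2657931185303154 0.08406381832310109 dist 0.29646493777206184 bearing -83.55366382917005
vase zmax 0.21024804799236607 x [0.70261447 0.79085569] y [-0.18640217 -0.09529111]
cup zmax 0.07008546167309707 x [0.43164813 0.49513186] y [-0.27390361 -0.21092631]
cupL zmax 0.06967947717116761 x [0.36762143 0.43003957] y [0.15323933 0.21437627]
cupL2 zmax 0.07112517759523491 x [0.44281666 0.50385431] y [0.23283233 0.29592099]
plates scene (np.float64(0.567192755937755), np.float64(-0.25841672293204454), np.float64(0.07987911616068008)) 84
top mid-extents [np.float64(0.5763475936273716), np.float64(-0.26426961139483773)]
gap floor bearings None 0
plates scene (np.float64(0.5644067040771545), np.float64(-0.2571833880209971), np.float64(0.07846885012300628)) 85
top mid-extents [np.float64(0.5774253384720157), np.float64(-0.26434938240592604)]
gap floor bearings [-126.92615174 -107.88100381  -74.78324259] 110
```

Run:
```python
from h import *
import meas
from scipy.optimize import least_squares
for n in('scene0','top4'):
    c=load(n);P=pts(c);X,Y,Z=np.moveaxis(P,-1,0)
    for zl in(.03,.034,.037):
        m=((Z>zl)&(Z<.06)&(np.hypot(X-.5836,Y+.2658)<.11)).astype(np.uint8)
        k=cv2.convexHull(max(cv2.findContours(m,0,1)[0],key=len))[:,0].astype(float);
        Q=ray(c,k[:,0],k[:,1],np.array(.041));s=least_squares(lambda p:np.hypot(Q[:,0]-p[0],Q[:,1]-p[1])-p[2],[.58,-.26,.085],loss='soft_l1',f_scale=.001)
        print(n,zl,s.x,np.abs(s.fun).mean(),np.degrees(np.arctan2(s.x[1]-.0288,s.x[0]-.5504)))
try: meas.run('scene0',[.5504,.0288])
except Exception as e: print(e)
```

```text
scene0 0.03 [ 0.56713586 -0.26048462  0.10300751] 0.0095605229293433 -86.68898181008343
scene0 0.034 [ 0.56473169 -0.26059161  0.10057595] 0.008910256819678698 -87.16482782839792
scene0 0.037 [ 0.56210002 -0.25749298  0.09886737] 0.008696833129607182 -87.65977913455565
top4 0.03 [ 0.58355724 -0.26584931  0.08520238] 0.0002327608679037512 -83.5794487997436
top4 0.034 [ 0.58357831 -0.26595854  0.08512168] 0.00020807738766911058 -83.5777625513999
top4 0.037 [ 0.58386026 -0.26623601  0.08488466] 0.0001783081871107738 -83.52968688468768
rim z 0.10318713255150846
n 203
rim centre [0.55361645 0.02792565] phase mod45 18.08107801243181 scale 1.014577214868025 rms 0.011560774911496924
gap low-floor mean -47.85591745627861 n 5
-105 0.016; -60 0.148; -55 0.143; -45 0.136; -40 0.149; -35 0.149; -30 0.143; -25 0.148; -20 0.136; -15 0.129; -10 0.133; -5 0.066; 0 0.129; 5 0.021; 25 0.018; 165 0.146;
```

```bash
python3 -c "
import cv2,numpy as np
a=cv2.imread('pics/scene4.png')[120:290,130:330];b=cv2.imread('pics/top4.png')[140:270,190:400]
cv2.imwrite('pics/c4.png',np.hstack([cv2.resize(a,(400,340)),cv2.resize(b,(400,340))]))"
```

```text
(no output)
```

View pics/c4.png

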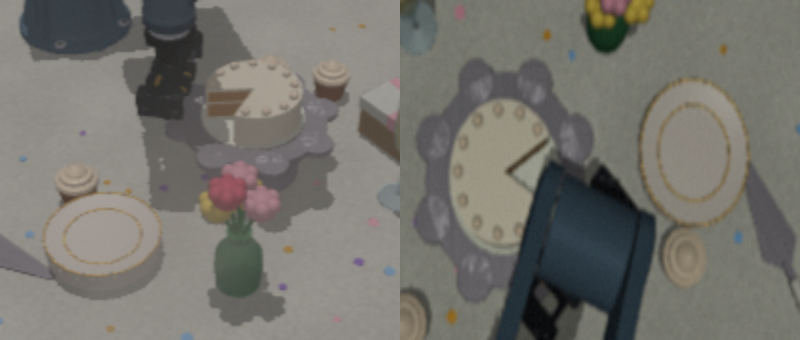

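The scene crop includes a cupcake, so it doesn't help with the plate fit. The top view gives the plates a clean 85 mm circle at bearing -83.55°. The gap is at -90.8°, so 7.25° remains.

In the tool's units: 0.0165 m / 0.8 = 0.0206, 0.0156 m / 0.8 = 0.0195, -0.127 rad / 4 = -0.0318.

>>> inch_along:
  motion: [0,0,0.0049,0,-0.0075,0,0.0003,0.0098,0,-0.015,0,0.0006,0.0138,0,-0.0213,0,0.0009,0.017,0,-0.0263,0,0.0011,0.0195,0,-0.03,0,0.0013,0.0206,0,-0.0318,0,0.0013,0.0206,0,-0.0318]

```text
time: 8.82
tcp_pos: [0.4722, -0.0756, 0.0867]
ee_rot: [0.895, 0.447, 0.0, 0.0]
contact_force: [0.6, -0.3, -0.5]
grip_width: 0.005
finger_force: 0.1
```

```bash
python3 to.py .1305 -127 .086
python3 look.py top top5;  python3 meas.py top5 .5504 .0288 | head -4
```

```text
now r 0.1304 bearing -126.81 z 0.0867 toolx 53.04 j [-0.41  0.17  1.96 -0.    1.01  0.24] F [ 0.62 -0.31 -0.49] t 8.825
[-0.0001 -0.0004  0.0007] turn 0.001
rim z 0.10218192997866696
n 211
rim centre [0.55032655 0.02890993] phase mod45 6.456649027929058 scale 0.9815749901525459 rms 0.0012292620579261247
gap low-floor mean -75.17115455116894 n 180
```

The gap is at -83.5° against a plate bearing of -83.55°, and the stand's centre hasn't moved. Backing off now: slightly away from the lobe, then out radially, then up.

In the tool's units: -0.17 m / 0.8 = -0.2125, -0.06 m / 0.8 = -0.075.

>>> inch_along:
  motion: [0,-0.0006,-0.0013,0,0,0,-0.0025,-0.0038,0,0,0,-0.0075,-0.005,0,0,0,-0.0188,-0.005,0,0,0,-0.0375,-0.005,0,0,0,-0.0625,-0.005,0,0,0,-0.075,-0.005,-0.0375,0,0,-0.075,-0.005,-0.1,0,0,-0.075,-0.005,-0.1625,0,0,-0.075,-0.005,-0.2125,0,0,-0.075,-0.005,-0.2125,0]

```text
time: 10.25
tcp_pos: [0.4342, -0.1228, 0.2603]
ee_rot: [0.895, 0.446, 0.002, 0.003]
contact_force: [0.9, 0.4, -0.0]
grip_width: 0.008
finger_force: 0.0
```

>>> inch_along:
  motion: [0,-0.0375,0.0625,0,0,0,-0.0375,0.125,0,0,0,-0.0375,0.1875,0,0,0,-0.0375,0.225,0,0,0,-0.0375,0.225,0,0,0,-0.0375,0.225,0,0]
  lines: "1,2"

```text
time: 11.0
tcp_pos: [0.5575, -0.2529, 0.2553]
```

```bash
python3 look.py top top6;  python3 meas.py top6 .5504 .0288
```

```text
rim z 0.1022767945495135
n 307
rim centre [0.550431   0.02897902] phase mod45 6.53752946384371 scale 0.9809697924400345 rms 0.0012008664538378192
gap low-floor mean -78.17792624900888 n 210
-110 0.104; -105 0.106; -100 0.105; -95 0.104; -90 0.105; -85 0.105; -80 0.105; -75 0.105; -70 0.105; -65 0.105; -60 0.105; -55 0.139; 
plates zmax 0.6346192448664681 x [0.44881917 0.66184374] y [-0.31383614 -0.10697335]
  circle 0.5797897940300356 -0.28150198093952744 0.10068858919688133 dist 0.31186598054728926 bearing -84.59822567117168
vase zmax 0.20958339337311793 x [0.70286385 0.7907034 ] y [-0.18656426 -0.09549129]
cup zmax 0.647736739371979 x [0.42107903 0.46014934] y [-0.13712963 -0.09891782]
cupL zmax 0.06979998863514598 x [0.36764411 0.43001409] y [0.15316573 0.21407049]
cupL2 zmax 0.07082471759697324 x [0.44272159 0.5037201 ] y [0.23314203 0.29581828]
```

In the tool's units: -0.18 m / 0.8 = -0.225, -0.06 m / 0.8 = -0.075.

>>> inch_along:
  motion: [0,0,-0.0625,0,0,0,-0.025,-0.125,0,0,0,-0.05,-0.1875,0,0,0,-0.075,-0.225,0,0,0,-0.075,-0.225,0,0,0,-0.075,-0.225,0,0,0,-0.075,-0.225,0,0]
  lines: "1,3"

```text
time: 11.92
tcp_pos: [0.3794, -0.193, 0.2568]
ee_rot: [0.895, 0.447, 0.0, 0.0]
```

```bash
python3 look.py top top7;  python3 meas.py top7 .5504 .0288 | grep -v ';'
```

```text
rim z 0.10222951145462957
n 305
rim centre [0.55044859 0.02897608] phase mod45 6.533556944117315 scale 0.9811207269438136 rms 0.0012092412505458415
gap low-floor mean -78.18968811227413 n 207
plates zmax 0.043274766885984556 x [0.50430712 0.66371466] y [-0.34623316 -0.18547468]
  circle 0.5837718345263674 -0.2658361817915712 0.08401776062154863 dist 0.2966895786274027 bearing -83.55110992552423
vase zmax 0.2106658442229122 x [0.70275129 0.79049809] y [-0.18644912 -0.09541236]
cup zmax 0.5835884401868496 x [0.42156693 0.49496489] y [-0.27397239 -0.14238867]
cupL zmax 0.06969409861687341 x [0.36767671 0.42997117] y [0.15316214 0.21432027]
cupL2 zmax 0.07045543783332804 x [0.4426677  0.50373774] y [0.23269562 0.29591503]
```

View pics/top7.png

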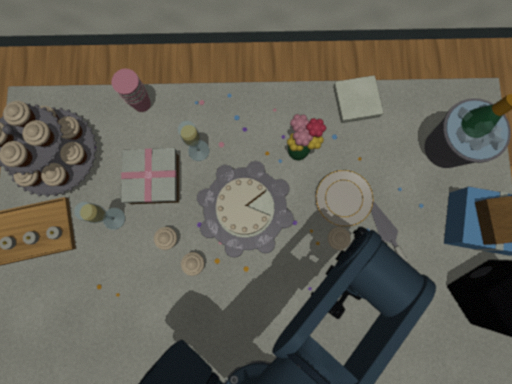

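The gap now opens to the right, with its edges at (268,191) and (268,213), straight at the plates at (344,198). Nothing else has moved and the hand is clear.

```bash
python3 -c "
from station import manip, cam, workorder
print(workorder.hand_in())"
```

```text
the job is handed in; nothing more can be done
None
```

The cake's gap now faces the plates to within about 0.1° by the top camera; the stand, plates, vase and cupcakes I could re-measure stayed put, the hand is clear, and the job is handed in at about 12 s.

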